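# Put mixed-up engine parts back on their colour pads and scrap the rusty bolt

### The arm

A 6-joint arm with a two-finger parallel gripper is mounted at the origin on a cart in front of the work surface, level with it; the furniture and walls round the work are solid. World frame = base frame: x ahead of the robot, y to its left, z up, the work surface at z = 0. Lengths are in m, angles in rad, forces in N, time in s.
With the tool pointing down it reaches from about 0.35 to 0.975 m from the base axis. Payload 4.9 kg.
Tool frame: the origin (TCP) lies between the finger pads; the fingertips stand 19 mm ahead of it and the grasp point (between the pads) is the TCP; z points along the fingers, y is the direction in which the jaws open and shut (so a half turn about z gives the same grasp; the last joint's range is limited). The gripper opens to 85 mm and grips with 20 to 120 N. Pads are 22 mm wide; open, the fingers measure 114 mm over their backs; the gripper's body (76 mm by 85 mm) begins 54 mm behind the grasp point. The pads swing forward as they close: fully open they stand 13 mm farther back than shut.
Start: joints at [1.004, 0.053, 1.613, -0, 1.476, -0.119], TCP at [0.271, 0.563, 0.25] pointing down, gripper open.
Joint ranges: [-3.01, 3.01], [-1.01, 2.22], [0.06, 2.58], [-1.02, 4.17], [0.09, 2.62], [-3.14, 3.14]. Speed limits (rad/s): [2.57, 2.57, 3.14, 3.14, 3.14, 3.14].

### API

Orientations are given as a unit quaternion [w, x, y, z].
In Python, from plant import state, grab_frame, calibration, job_done gives the robot as it stands. The module is installed in compiled form; this text tells all that it offers.
- The arm moves only by the tool servo_tool, never from a script. Its argument "deltas" is a list that holds one entry, the list of rows, each a list of 5 numbers: the finger opening in mm, from 0 to 85.4, then the shift along the world's x, y, z in mm, then the turn about the world's z in units of 6 degrees (1.0 is 6 degrees). A call has 1 to 5 rows; each row is the pose to reach, as a shift and turn from the pose commanded when the call began; what a row does not reach only later rows make up. A row lasts 1/8 s, in which the tool goes at most 62.5 mm and 10.7 degrees, less where a joint would pass 70% of its speed; a pose out of reach is approached as far as the arm can. A call with a gripper value outside its range is refused whole. The fingers move at their own pace and stop on an object; the grip force is fixed at half the most. Time passes only in rows, so rows that repeat a pose let the fingers close. It gives the time, the measured TCP pose, the force and the opening at its end, in the units of the state.
- state(): the state, without advancing time (a new reading comes with each control period).
- grab_frame(name): name is "side" or "top"; returns the picture (400x640x3 uint8, red, green, blue); there is no depth.
- calibration(name): a dict with "intrinsics" (3x3 intrinsics, pixels), "world_from_camera" (4x4, takes a point from camera to world coordinates). Camera axes: x right, y down, z forward; pixel columns grow to the right and rows downward; lengths in m; the calibration is good to about 2 mm. A picture is of the moment at which its call begins. calibration takes no time and is no camera call.
- job_done(): hands the job in, once; it reports no verdict.
The state is a dict: "time": time; "joint_pos": joint angles; "joint_vel": joint speeds; "joint_efforts": joint torques, N m; "tool_pos": TCP position; "tool_rot": TCP orientation; "contact_force": force on the tool from outside, world axes, zero at the start; "ft_torque": the same for the moment, N m; "gripper_width": opening from 0.0 (shut) to 1.0 (fully open).
Only numpy, scipy, OpenCV 4.12 (cv2) and the standard library are available. Lean on these libraries where they do the work, as an engineer would, in place of code of your own. Each camera call takes 0.05 s, during which the arm holds its last target.

### The job

Push the rusty bolt down through the sprung flap of the green scrap bin, which frees the white pad. Get every engine part standing on its own pad, wholly on the grey centre disc: bronze bush on blue, pale piston pin on yellow, dark valve spring on red. The parts stand mixed up now, so swap them, with the freed white pad as a parking place; keep these clean parts off the cabinet top, leave them upright and still, and do not shift the aluminium bracket.

Things in the scene. Friction and masses are not known exactly. Their poses are not given: they have to be found in the camera images.
- bush: bronze-coloured plain bush, a ring standing on end, 30 mm across, 22 mm tall; belongs on the blue pad. Origin: centre of its underside, z up along its axis. Starts on a wrong pad.
- pin: pale, almost white steel piston pin, a tube standing on end, 26 mm across, 60 mm tall; belongs on the yellow pad. Origin: centre of its underside, z up along its axis.
- spring: dark valve spring standing on end, 31 mm across, 45 mm tall, rigid for this job; belongs on the red pad. Origin: centre of its underside, z up along its axis. It may stand on its right pad from the start, or on a wrong one.
- bolt: rust-brown hex bolt standing on its head, 59 mm tall: head 23 mm across the flats, 27 mm over the corners and 9 mm high, then a 14 mm shank; 90 g. Scrap. Origin: centre of the head's end face, which is its underside at the start; z runs up along the shank. Starts on the white pad.
- pad_blue: blue round layout pad, 100 mm across, 12 mm thick, flat on top, fixed to the cabinet top; a flat grey disc, 56 mm across, marks its middle. Origin: centre of its underside, z up, so its top is at z = +0.012 of its frame. Home of the bronze bush.
- pad_yellow: yellow round layout pad, 100 mm across, 12 mm thick, flat on top, fixed to the cabinet top; a flat grey disc, 56 mm across, marks its middle. Origin: centre of its underside, z up, so its top is at z = +0.012 of its frame. Home of the piston pin.
- pad_red: red round layout pad, 100 mm across, 12 mm thick, flat on top, fixed to the cabinet top; a flat grey disc, 56 mm across, marks its middle. Origin: centre of its underside, z up, so its top is at z = +0.012 of its frame. Home of the valve spring.
- pad_white: white round layout pad, 100 mm across, 12 mm thick, flat on top, fixed to the cabinet top; a flat grey disc, 56 mm across, marks its middle. Origin: centre of its underside, z up, so its top is at z = +0.012 of its frame. The parking spot; the bolt stands on it at the start, and it is left empty in the end.
- scrap_bin: green scrap bin, 100 x 100 mm, 120 mm tall, walls 4 mm, fixed. Origin: centre of its underside, z up. A thin steel flap, 3 mm below the rim, closes its mouth; hinged along the bin's +x side, held up by a light spring, it swings down into the bin under the bolt and shuts again. The bolt's weight alone opens it if let go over the middle or up to 20 mm to the -x side of it.
- bracket: cast aluminium bracket, 79 x 130 mm, 73 mm high. Bystander, lying loose on the cabinet top; leave it alone. Origin: centre of its underside.
Mind the look-alikes: they are no part of the job. Leave any orange or pink look-alike of the pin alone.

How it is judged:
By the outcome, as a careful person would: the job done as asked, in the order asked, and still so for the second after the job is handed in, with the robot touching nothing.
It also fails if it takes over 109 s, if anything falls off the work surface, if the arm or the gripper's body presses on something with over 40 N, if the wrist force passes 120 N, or if a joint passes its speed limit or range.

## Working session

There is one attempt and no reset: what is moved stays moved. The work goes in short steps, Python scripts to look and compute and a tool call to move; the robot and the scene stay as the last step left them, time stands still between calls to the robot, and variables do not carry over. Pictures are saved under pics/ and viewed, and the job is handed in when it is done.

Besides the shell and the picture viewer there is one more tool, called after ">>>" in YAML: its name, and indented under it one key for each argument. servo_tool: Moves the arm, as the interface text tells. Its arguments: {"type":"object","properties":{"deltas":{"type":"array","items":{"type":"array","items":{"type":"array","items":{"type":"number"}}}}},"required":["deltas"]}

```bash
mkdir -p pics; cat > h.py <<'E'
import numpy as np, cv2
from plant import state, grab_frame, calibration, job_done
def snap(n,fn):
    f=grab_frame(n); cv2.imwrite('pics/'+fn,f[:,:,::-1]); return f
def ray(n,u,v,z):
    c=calibration(n);K=np.array(c['intrinsics']);T=np.array(c['world_from_camera'])
    d=T[:3,:3]@np.linalg.solve(K,[u,v,1]);o=T[:3,3]
    return o+d*(z-o[2])/d[2]
def proj(n,p):
    c=calibration(n);K=np.array(c['intrinsics']);T=np.linalg.inv(np.array(c['world_from_camera']))
    q=K@(T[:3,:3]@np.array(p)+T[:3,3]);return q[:2]/q[2]
E
python3 - <<'E'
from h import *
snap('top','t0.png');snap('side','s0.png')
print(state())
for n in('top','side'):print(calibration(n))
E
```

```text
{'time': 0.1, 'joint_pos': array([ 1.00399505e+00,  5.33117463e-02,  1.61418482e+00, -2.76497905e-05,
        1.47601382e+00, -1.19000799e-01]), 'joint_vel': array([-0.00169596, -0.00067065, -0.00314686, -0.00086336,  0.00069948,
       -0.00060975]), 'joint_efforts': array([ 8.39640711e-05, -3.94899917e+01, -3.71363854e+01, -1.14171733e-04,
        3.93843060e-03,  7.46400872e-06]), 'tool_pos': array([0.27032726, 0.5629105 , 0.24915617]), 'tool_rot': array([-3.09430216e-04,  2.22032795e-01,  9.75038727e-01, -9.07671115e-04]), 'contact_force': array([-0.31118161,  0.09168918, -0.47589164]), 'ft_torque': array([ 0.04088774, -0.00323333,  0.01020338]), 'gripper_width': 1.0018759484234059}
{'intrinsics': array([[486.70013436,   0.        , 317.17078452],
       [  0.        , 486.70013436, 206.29014778],
       [  0.        ,   0.        ,   1.        ]]), 'world_from_camera': array([[-3.09744235e-03, -9.91356306e-01,  1.31160514e-01,
         3.27371367e-01],
       [-9.99736936e-01,  8.91267002e-05, -2.29357992e-02,
         9.59207498e-03],
       [ 2.27258593e-02, -1.31197053e-01, -9.91095792e-01,
         1.31110161e+00],
       [ 0.00000000e+00,  0.00000000e+00,  0.00000000e+00,
         1.00000000e+00]])}
{'intrinsics': array([[489.41713181,   0.        , 321.62447891],
       [  0.        , 489.41713181, 198.36080882],
       [  0.        ,   0.        ,   1.        ]]), 'world_from_camera': array([[-0.99846977, -0.03259881,  0.04467034,  0.43863768],
       [-0.05504944,  0.66276677, -0.74679968,  0.77375221],
       [-0.00526124, -0.74811599, -0.66354713,  0.71230751],
       [ 0.        ,  0.        ,  0.        ,  1.        ]])}
```

View pics/t0.png

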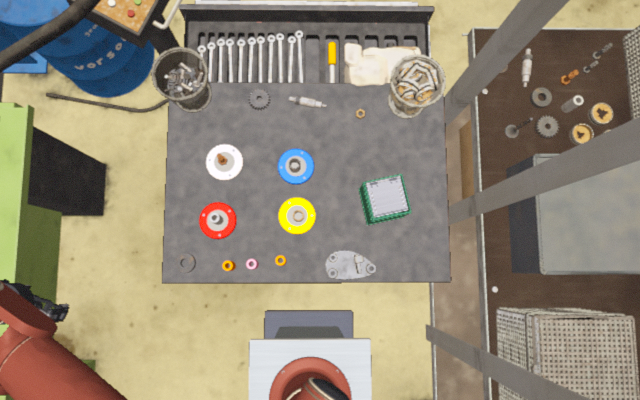

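View pics/s0.png

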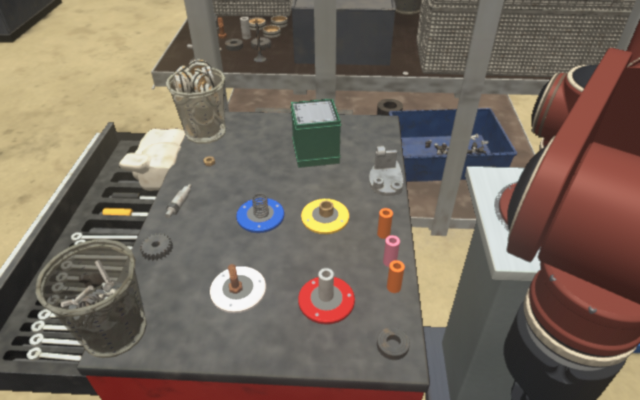

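Top view: white pad with the bolt at (224,161), blue pad with the dark spring at (296,166), yellow pad with the bush at (297,215), red pad with the pale pin at (217,220), bin at (385,198), bracket at (350,265). The look-alikes (orange/pink) are in the row at y≈262. I'll measure next, using enlarged crops.

```bash
python3 - <<'E'
from h import *
t=cv2.imread('pics/t0.png');s=cv2.imread('pics/s0.png')
a=cv2.resize(t[135:245,190:420],None,fx=3.4,fy=3.4,interpolation=cv2.INTER_CUBIC)
cv2.imwrite('pics/t0c.png',a)
b=cv2.resize(s[90:330,200:420],None,fx=2.45,fy=2.45,interpolation=cv2.INTER_CUBIC)
cv2.imwrite('pics/s0c.png',b)
hsv=cv2.cvtColor(t,cv2.COLOR_BGR2HSV)
sh={}
for n,img,box in(('top',t,(135,245,190,420)),('side',s,(170,330,200,370))):
  hsv=cv2.cvtColor(img,cv2.COLOR_BGR2HSV)
  for c,lo,hi in(('blue',(98,130,120),(118,255,255)),('yellow',(24,150,120),(34,255,255)),('red',(0,190,110),(5,255,255)),('white',(0,0,215),(179,30,255))):
    m=cv2.inRange(hsv,lo,hi)
    if c=='red': m|=cv2.inRange(hsv,(174,190,110),(179,255,255))
    k=np.zeros_like(m);k[box[0]:box[1],box[2]:box[3]]=255;m&=k
    if n=='top' : m[:,350:]=0
    cs,_=cv2.findContours(m,cv2.RETR_EXTERNAL,cv2.CHAIN_APPROX_NONE)
    cc=max(cs,key=cv2.contourArea)
    h=cv2.convexHull(cc)[:,0]
    w=np.array([ray(n,u,v,.012) for u,v in h]);(x,y),r=cv2.minEnclosingCircle(w[:,:2].astype(np.float32))
    print(n,c,cc[:,0].min(0),cc[:,0].max(0),np.round([x,y,r],4))
E
```

```text
top blue [278 149] [313 183] [0.6099 0.0383 0.0499]
top yellow [278 197] [315 233] [0.4752 0.0349 0.0502]
top red [200 203] [235 238] [0.4619 0.2462 0.0487]
top white [206 144] [242 179] [0.6218 0.2321 0.0499]
side blue [237 199] [283 231] [0.6114 0.041  0.0509]
side yellow [302 211] [348 231] [0.476  0.0388 0.0484]Traceback (most recent call last):
  File "<stdin>", line 17, in <module>
ValueError: max() iterable argument is empty
```

View pics/t0c.png

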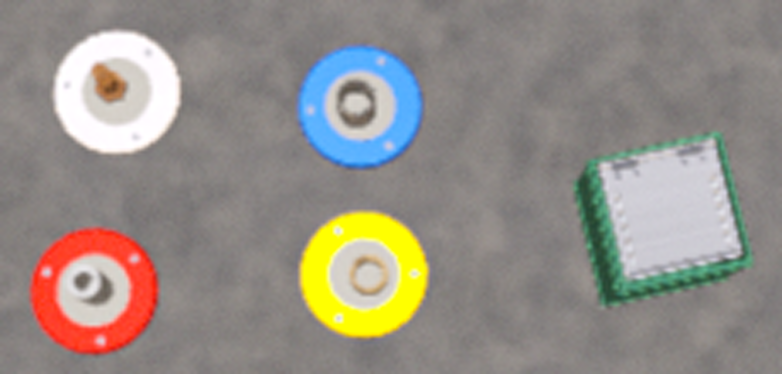

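View pics/s0c.png

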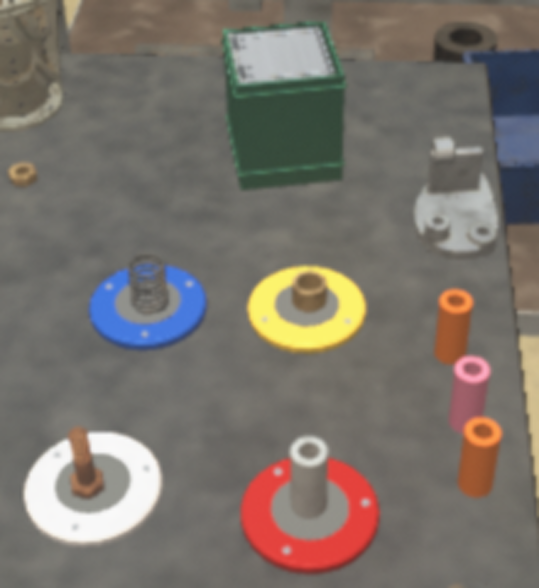

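```bash
python3 - <<'E'
from h import *
T=lambda u,v:(190+u/3.4-.35,135+v/3.4-.35)
S=lambda u,v:(200+u/2.45-.3,90+v/2.45-.3)
for nm,t,s,z in(('spring',(358,101),(148,265),.057),('bush',(368,274),(310,279),.034),('pin',(87,281),(309,451),.072),('bolt',(100,71),(79,434),.071)):
  print(nm,ray('top',*T(*t),z)[:2].round(4),ray('side',*S(*s),z)[:2].round(4))
print('bolthead low side',ray('side',*S(86,483),.021).round(4), ray('top',*T(112,90),.021).round(4))
t=[(580,165),(718,133),(750,262),(608,300)]
w=np.array([ray('top',*T(*p),.12)[:2] for p in [(588,160),(718,134),(749,263),(618,290)]]);print(w.round(4),w.mean(0))
ws=np.array([ray('side',*S(*p),.12)[:2] for p in [(224,32),(326,22),(344,80),(232,92)]]);print(ws.round(4),ws.mean(0))
for n in('red','white'):pass
for p in [(246-140,560)]:pass
# red/white pad from side crop extremes -> centre approx
for nm,(l,r,tp,b) in {'red':((242,507),(379,507),(310,455),(310,568)),'white':((24,487),(162,483),(93,432),(93,543))}.items():
  W=[ray('side',*S(*q),.012)[:2] for q in(l,r,tp,b)];print(nm,np.round(W,4).tolist())
E
python3 - <<'E'
import cv2
t=cv2.imread('pics/t0.png')
cv2.imwrite('pics/t0b.png',cv2.resize(t[165:235,345:425],None,fx=8,fy=8,interpolation=cv2.INTER_CUBIC))
cv2.imwrite('pics/t0p.png',cv2.hconcat([cv2.resize(t[y-20:y+20,x-20:x+20],None,fx=9,fy=9,interpolation=cv2.INTER_CUBIC) for x,y in((224,161),(217,220))]))
E
```

```text
spring [0.6045 0.0386] [0.6071 0.0408]
bush [0.4726 0.031 ] [0.4739 0.0261]
pin [0.4631 0.2409] [0.4642 0.2434]
bolt [0.6244 0.2351] [0.6251 0.2355]
bolthead low side [0.6257 0.239  0.021 ] [0.6209 0.2344 0.021 ]
[[ 0.5468 -0.1313]
 [ 0.5663 -0.2275]
 [ 0.4707 -0.2477]
 [ 0.451  -0.1517]] [ 0.50869527 -0.18956663]
[[ 0.5684 -0.226 ]
 [ 0.4718 -0.2492]
 [ 0.4516 -0.1477]
 [ 0.5507 -0.1235]] [ 0.51062762 -0.1865946 ]
red [[0.5121, 0.2477], [0.4139, 0.2427], [0.4657, 0.1975], [0.4609, 0.2965]]
white [[0.6727, 0.2379], [0.5725, 0.2292], [0.6319, 0.1835], [0.6134, 0.2838]]
```

View pics/t0b.png

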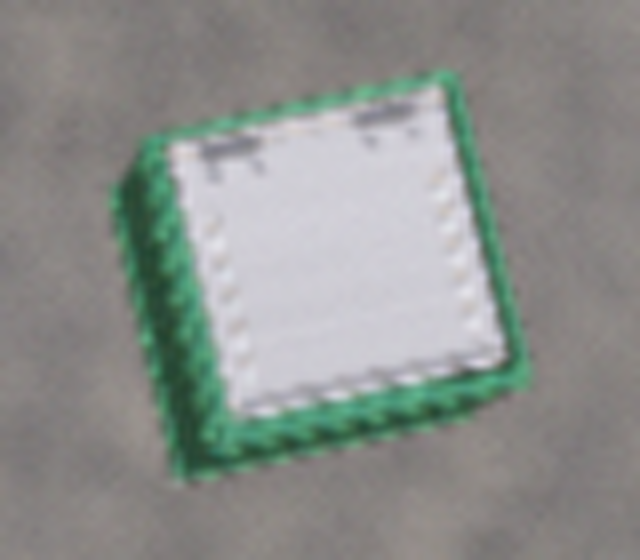

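View pics/t0p.png

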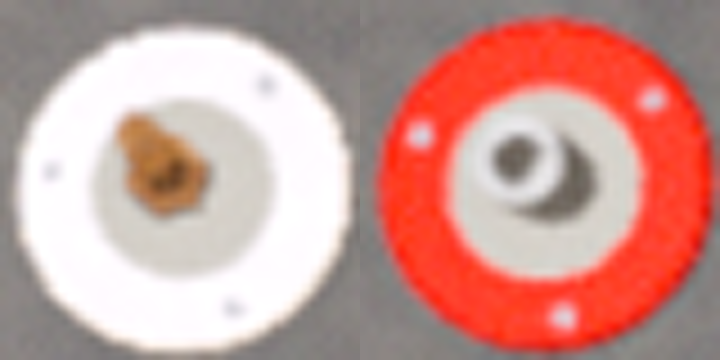

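Identified: bolt (rust, on white), bush on yellow, pin (pale, on red), spring on blue. The pin is the only pale tube; its orange and pink copies stand at side (385,222), (392,252) and (396,277). Flap hinges are on the bin's far edge (world +x, yaw about 12°). Moving above the bolt.

>>> servo_tool:
  deltas:
    - [[85, 44, -41, 0, 0], [85, 88, -82, 0, 0], [85, 133, -123, 0, 0], [85, 177, -164, 0, 0], [85, 221, -204, 0, 0]]

```text
time: 0.72
tool_pos: [0.4926, 0.3577, 0.2498]
tool_rot: [-0.0, 0.222, 0.975, -0.0]
contact_force: [0.6, 0.0, -0.2]
gripper_width: 0.993
```

>>> servo_tool:
  deltas:
    - [[85, 44, -41, -20, 0], [85, 88, -82, -50, 0], [85, 133, -123, -90, 0], [85, 133, -123, -120, 0], [85, 133, -123, -120, 0]]

```text
time: 1.35
tool_pos: [0.6222, 0.2346, 0.1251]
tool_rot: [-0.004, 0.223, 0.975, -0.002]
contact_force: [0.4, 0.2, 0.2]
gripper_width: 0.993
```

```bash
python3 - <<'E'
from h import *
s=state();print(s['time'],s['tool_pos'],s['tool_rot'],s['contact_force'],s['gripper_width'])
a=snap('side','s1.png');b=snap('top','t1.png')
cv2.imwrite('pics/c1.png',cv2.hconcat([cv2.resize(i,(400,400)) for i in(a[200:320,170:290,::-1].copy(),b[110:210,170:270,::-1].copy())]))
E
```

```text
1.35 [0.6221582  0.234559   0.12511717] [-0.00427389  0.22301011  0.97480441 -0.00214008] [0.37832806 0.15634379 0.20175791] 0.9934320554283103
```

View pics/c1.png

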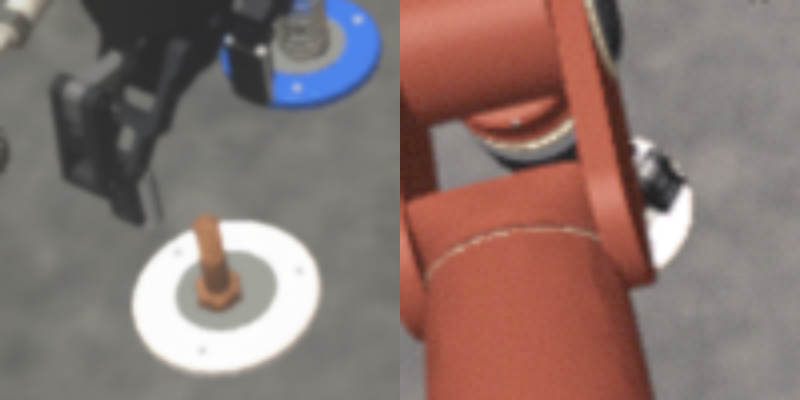

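>>> servo_tool:
  deltas:
    - [[85, 0, 0, -30, 0], [85, 0, 0, -60, 0], [85, 0, 0, -78, 0], [85, 0, 0, -78, 0], [40, 0, 0, -78, 0]]

```text
time: 2.08
tool_pos: [0.6257, 0.237, 0.0543]
tool_rot: [0.001, 0.222, 0.975, 0.001]
contact_force: [0.8, -0.2, -0.7]
gripper_width: 0.808
```

>>> servo_tool:
  deltas:
    - [[0, 0, 0, 0, 0], [0, 0, 0, 0, 0], [0, 0, 0, 0, 0], [0, 0, 0, 0, 0], [0, 0, 0, 0, 0]]

```text
time: 2.7
tool_pos: [0.625, 0.2364, 0.0529]
tool_rot: [0.0, 0.222, 0.975, 0.0]
contact_force: [-0.9, -0.6, 3.0]
gripper_width: 0.144
```

>>> servo_tool:
  deltas:
    - [[0, 0, 0, 40, 0], [0, 0, 0, 80, 0], [0, 0, 0, 130, 0], [0, 0, 0, 170, 0], [0, 0, 0, 170, 0]]

```text
time: 3.32
tool_pos: [0.6266, 0.237, 0.2271]
tool_rot: [0.004, 0.222, 0.975, 0.002]
contact_force: [0.5, 0.6, -0.7]
gripper_width: 0.146
```

```bash
python3 - <<'E'
from h import *
a=snap('side','s2.png')
E
```

```text
(no output)
```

View pics/s2.png

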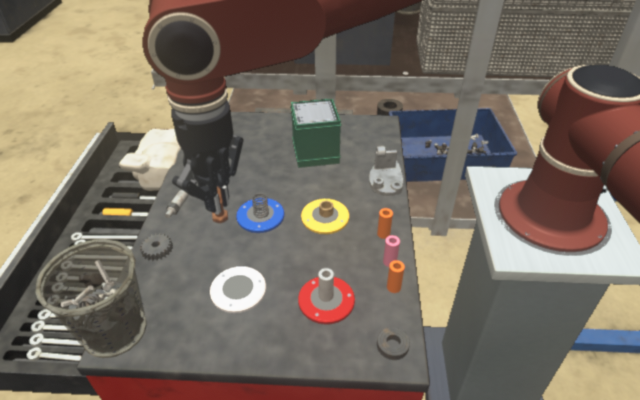

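The side view shows the bolt held upright at (219,205) and the white pad empty. Next is the bin.

>>> servo_tool:
  deltas:
    - [[0, -13, -45, 0, 0], [0, -28, -95, 0, 0], [0, -44, -148, 0, 0], [0, -59, -200, 0, 0], [0, -75, -253, 0, 0]]

```text
time: 4.0
tool_pos: [0.5475, -0.0179, 0.2191]
tool_rot: [-0.002, 0.222, 0.975, -0.0]
contact_force: [-0.1, -0.2, -0.2]
gripper_width: 0.147
```

>>> servo_tool:
  deltas:
    - [[0, -15, -50, 0, 0], [0, -30, -100, 0, 0], [0, -44, -148, 0, 0], [0, -51, -173, 0, 0], [0, -51, -173, 0, 0]]

```text
time: 4.62
tool_pos: [0.497, -0.1904, 0.2195]
tool_rot: [-0.002, 0.224, 0.975, 0.001]
contact_force: [0.6, -0.1, -0.9]
gripper_width: 0.143
```

>>> servo_tool:
  deltas:
    - [[0, 0, 0, -20, 0], [0, 0, 0, -40, 0], [0, 0, 0, -54, 0], [0, 0, 0, -57, 0], [0, 0, 0, -57, 0]]

```text
time: 5.25
tool_pos: [0.4987, -0.1894, 0.1652]
tool_rot: [-0.0, 0.222, 0.975, 0.0]
contact_force: [0.0, 0.5, -0.2]
gripper_width: 0.14
```

```bash
python3 - <<'E'
from h import *
a=snap('side','s3.png')
cv2.imwrite('pics/c3.png',cv2.resize(a[60:190,240:400,::-1].copy(),(640,520)))
E
```

```text
(no output)
```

View pics/c3.png

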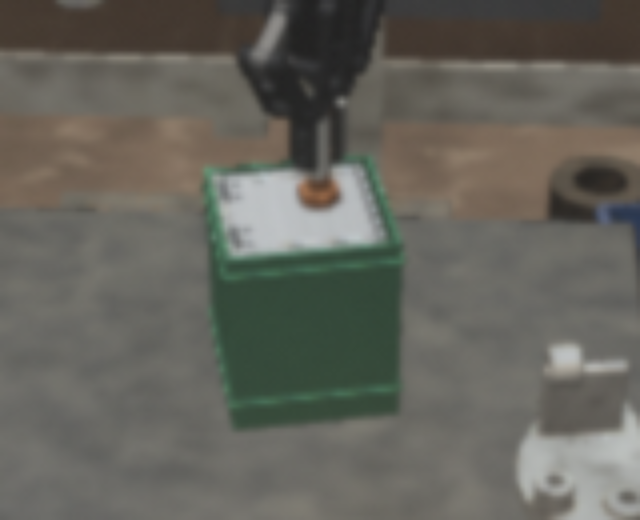

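The bolt hangs over the flap, slightly to the side away from the hinge. Releasing it.

>>> servo_tool:
  deltas:
    - [[30, 0, 0, 0, 0], [30, 0, 0, 0, 0], [30, 0, 0, 0, 0], [30, 0, 0, 0, 0], [30, 0, 0, 0, 0]]

```text
time: 5.92
tool_pos: [0.4986, -0.1897, 0.1653]
tool_rot: [0.0, 0.222, 0.975, -0.0]
contact_force: [0.2, -0.3, 0.4]
gripper_width: 0.35
```

>>> servo_tool:
  deltas:
    - [[30, 0, 0, 20, 0], [30, 0, 0, 60, 0], [30, 0, 0, 60, 0], [30, 0, 0, 60, 0], [30, 0, 0, 60, 0]]

```text
time: 6.55
tool_pos: [0.4981, -0.1893, 0.2243]
tool_rot: [-0.001, 0.222, 0.975, 0.0]
contact_force: [0.5, -0.2, -0.7]
gripper_width: 0.354
```

```bash
python3 - <<'E'
from h import *
a=snap('side','s4.png')
cv2.imwrite('pics/c4.png',cv2.resize(a[60:190,240:400,::-1].copy(),(640,520)))
E
```

```text
(no output)
```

View pics/c4.png

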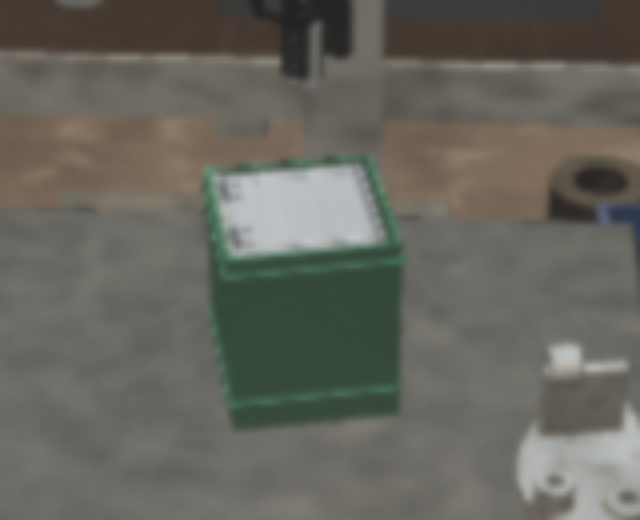

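Bolt gone and flap shut. Next, spring to white.

>>> servo_tool:
  deltas:
    - [[85, 22, 48, 0, 0], [85, 45, 97, 0, 0], [85, 68, 146, 0, 0], [85, 90, 195, 0, 0], [85, 107, 230, 0, 0]]

```text
time: 7.22
tool_pos: [0.6057, 0.0425, 0.2241]
tool_rot: [-0.001, 0.221, 0.975, -0.0]
contact_force: [0.2, 0.2, 0.9]
gripper_width: 0.995
```

>>> servo_tool:
  deltas:
    - [[85, 0, 0, 0, 0], [85, 0, 0, -50, 0], [85, 0, 0, -100, 0], [85, 0, 0, -130, 0], [85, 0, 0, -150, 0]]

```text
time: 7.85
tool_pos: [0.604, 0.0395, 0.0727]
tool_rot: [-0.002, 0.223, 0.975, -0.0]
contact_force: [-0.8, -0.0, -0.0]
gripper_width: 0.997
```

>>> servo_tool:
  deltas:
    - [[85, 0, 0, -30, 0], [85, 0, 0, -30, 0], [40, 0, 0, -30, 0], [20, 0, 0, -30, 0], [20, 0, 0, -30, 0]]

```text
time: 8.48
tool_pos: [0.6065, 0.0403, 0.0467]
tool_rot: [0.001, 0.222, 0.975, 0.0]
contact_force: [0.5, 0.6, -0.9]
gripper_width: 0.368
```

>>> servo_tool:
  deltas:
    - [[15, 0, 0, 0, 0], [15, 0, 0, 0, 0], [15, 0, 0, 0, 0], [15, 0, 0, 0, 0], [15, 0, 0, 0, 0]]

```text
time: 9.1
tool_pos: [0.6068, 0.0404, 0.0469]
tool_rot: [0.001, 0.222, 0.975, 0.0]
contact_force: [-0.6, -0.6, 6.1]
gripper_width: 0.349
```

```bash
python3 - <<'E'
from h import *
a=snap('side','s5.png')
cv2.imwrite('pics/c5.png',cv2.resize(a[130:250,180:340,::-1].copy(),(640,480)))
E
```

```text
(no output)
```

View pics/c5.png

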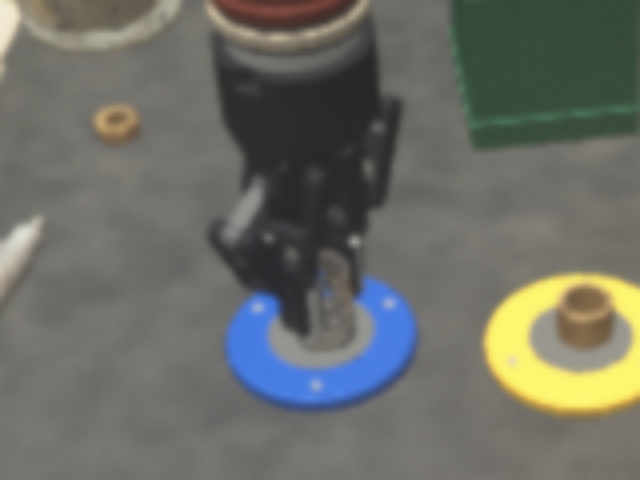

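>>> servo_tool:
  deltas:
    - [[15, 0, 0, 30, 0], [15, 0, 0, 70, 0], [15, 0, 0, 110, 0], [15, 4, 40, 110, 0], [15, 8, 90, 110, 0]]

```text
time: 9.78
tool_pos: [0.614, 0.1306, 0.156]
tool_rot: [0.001, 0.223, 0.975, 0.0]
contact_force: [0.4, 0.1, -1.6]
gripper_width: 0.342
```

>>> servo_tool:
  deltas:
    - [[15, 4, 50, 0, 0], [15, 8, 90, 0, 0], [15, 8, 104, 0, 0], [15, 8, 104, -30, 0], [15, 8, 104, -70, 0]]

```text
time: 10.4
tool_pos: [0.6225, 0.2342, 0.0859]
tool_rot: [0.001, 0.222, 0.975, 0.0]
contact_force: [0.3, 0.2, -0.5]
gripper_width: 0.342
```

>>> servo_tool:
  deltas:
    - [[15, 0, 0, -15, 0], [15, 0, 0, -28, 0], [15, 0, 0, -34, 0], [15, 0, 0, -39, 0], [15, 0, 0, -39, 0]]

```text
time: 11.02
tool_pos: [0.6223, 0.2345, 0.0472]
tool_rot: [0.001, 0.222, 0.975, 0.0]
contact_force: [-0.4, -0.2, -0.2]
gripper_width: 0.341
```

```bash
python3 - <<'E'
from h import *
a=snap('side','s6.png')
cv2.imwrite('pics/c6.png',cv2.resize(a[200:320,170:330,::-1].copy(),(640,480)))
E
```

```text
(no output)
```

View pics/c6.png

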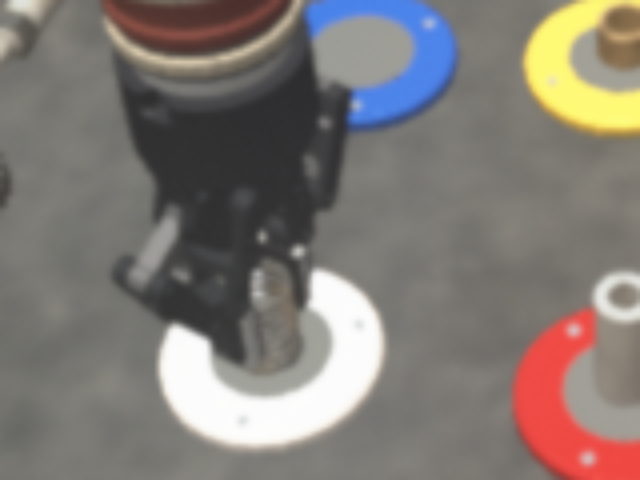

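>>> servo_tool:
  deltas:
    - [[15, 0, 0, -1, 0], [30, 0, 0, -1, 0], [85, 0, 0, -1, 0], [85, 0, 0, -1, 0], [85, 0, 0, -1, 0]]

```text
time: 11.7
tool_pos: [0.6214, 0.2343, 0.0449]
tool_rot: [-0.0, 0.222, 0.975, -0.0]
contact_force: [-0.9, 0.4, -0.0]
gripper_width: 0.961
```

>>> servo_tool:
  deltas:
    - [[85, 0, 0, 30, 0], [85, 0, 0, 80, 0], [85, 0, 0, 120, 0], [85, -25, -35, 120, 0], [85, -55, -77, 120, 0]]

```text
time: 12.32
tool_pos: [0.5666, 0.157, 0.1663]
tool_rot: [0.001, 0.221, 0.975, 0.0]
contact_force: [0.4, -1.7, 0.8]
gripper_width: 0.996
```

>>> servo_tool:
  deltas:
    - [[85, -30, -43, 0, 0], [85, -65, -90, 0, 0], [85, -94, -128, 0, 0], [85, -94, -128, -30, 0], [85, -94, -128, -70, 0]]

```text
time: 12.95
tool_pos: [0.4736, 0.0286, 0.0961]
tool_rot: [0.002, 0.223, 0.975, 0.0]
contact_force: [0.4, -0.4, 0.1]
gripper_width: 0.994
```

```bash
python3 - <<'E'
from h import *
a=snap('side','s7.png')
cv2.imwrite('pics/c7.png',cv2.resize(a[150:310,190:390,::-1].copy(),(750,600)))
E
```

```text
(no output)
```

View pics/c7.png

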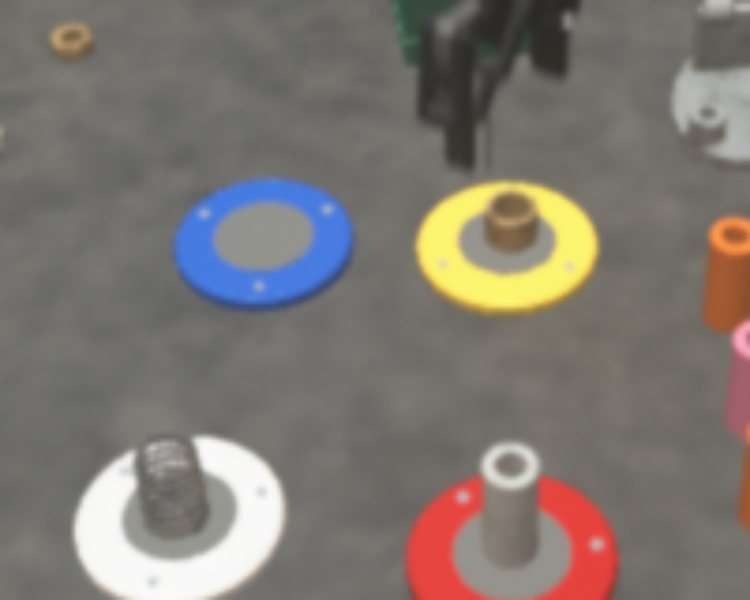

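Spring stands on white's disc, blue is empty, and the gripper is over the bush. Now grasping the bush.

>>> servo_tool:
  deltas:
    - [[85, 0, 0, -30, 0], [85, 0, 0, -50, 0], [85, 0, 0, -61, 0], [85, 0, 0, -61, 0], [45, 0, 0, -61, 0]]

```text
time: 13.62
tool_pos: [0.4735, 0.0293, 0.0354]
tool_rot: [0.001, 0.222, 0.975, 0.0]
contact_force: [0.9, -0.5, 0.4]
gripper_width: 0.814
```

>>> servo_tool:
  deltas:
    - [[15, 0, 0, 0, 0], [15, 0, 0, 0, 0], [15, 0, 0, 0, 0], [15, 0, 0, 0, 0], [15, 0, 0, 0, 0]]

```text
time: 14.25
tool_pos: [0.4734, 0.0293, 0.0353]
tool_rot: [0.001, 0.222, 0.975, 0.0]
contact_force: [-0.7, -0.5, 7.0]
gripper_width: 0.324
```

>>> servo_tool:
  deltas:
    - [[15, 0, 0, 20, 0], [15, 0, 0, 60, 0], [15, 0, 0, 100, 0], [15, 0, 0, 100, 0], [15, 0, 0, 100, 0]]

```text
time: 14.88
tool_pos: [0.4718, 0.0294, 0.1332]
tool_rot: [-0.001, 0.222, 0.975, -0.0]
contact_force: [-0.4, -1.0, -0.9]
gripper_width: 0.324
```

```bash
python3 - <<'E'
from h import *
a=snap('side','s8.png')
cv2.imwrite('pics/c8.png',cv2.resize(a[130:290,190:390,::-1].copy(),(750,600)))
E
```

```text
(no output)
```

View pics/c8.png

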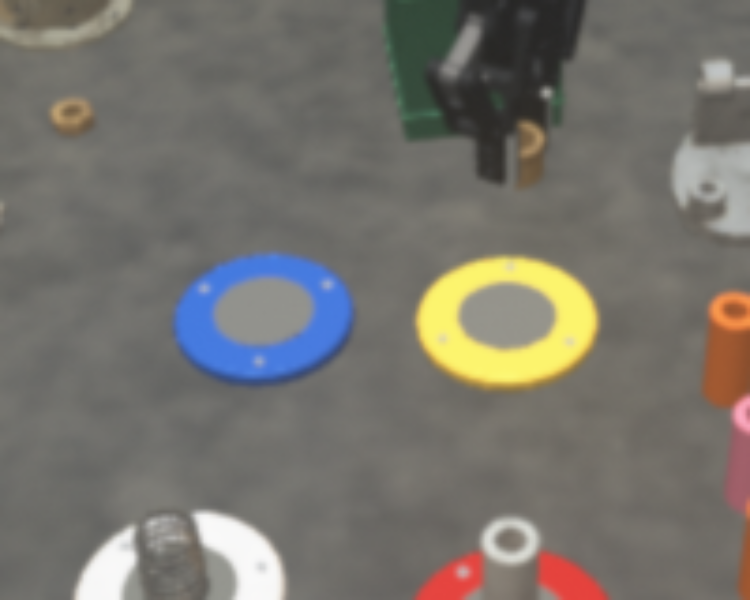

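>>> servo_tool:
  deltas:
    - [[15, 40, 3, 0, 0], [15, 90, 7, 0, 0], [15, 137, 10, 0, 0], [15, 137, 10, 0, 0], [15, 137, 10, -40, 0]]

```text
time: 15.55
tool_pos: [0.6114, 0.0393, 0.0957]
tool_rot: [0.002, 0.222, 0.975, 0.0]
contact_force: [0.2, -0.5, -1.6]
gripper_width: 0.324
```

>>> servo_tool:
  deltas:
    - [[15, 0, 0, -30, 0], [15, 0, 0, -46, 0], [15, 0, 0, -54, 0], [15, 0, 0, -59, 0], [15, 0, 0, -59, 0]]

```text
time: 16.18
tool_pos: [0.6102, 0.0393, 0.0361]
tool_rot: [0.001, 0.222, 0.975, 0.0]
contact_force: [-0.3, 0.5, 0.0]
gripper_width: 0.327
```

```bash
python3 - <<'E'
from h import *
a=snap('side','s9.png')
cv2.imwrite('pics/c9.png',cv2.resize(a[130:290,190:390,::-1].copy(),(750,600)))
E
```

```text
(no output)
```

View pics/c9.png

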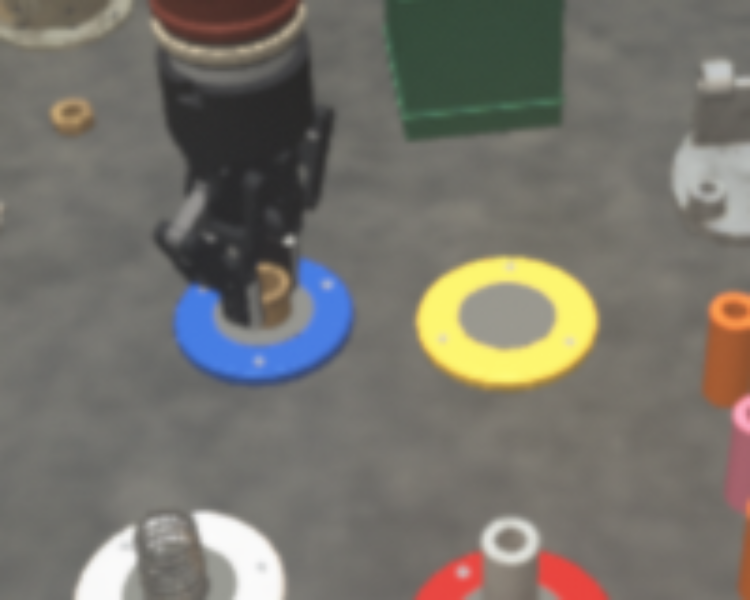

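>>> servo_tool:
  deltas:
    - [[15, 0, 0, -1, 0], [30, 0, 0, -1, 0], [85, 0, 0, -1, 0], [85, 0, 0, -1, 0], [85, 0, 0, -1, 0]]

```text
time: 16.85
tool_pos: [0.6096, 0.0393, 0.0343]
tool_rot: [0.0, 0.222, 0.975, -0.0]
contact_force: [-0.4, -0.3, -0.8]
gripper_width: 0.962
```

>>> servo_tool:
  deltas:
    - [[85, 0, 0, 30, 0], [85, 0, 0, 80, 0], [85, 0, 0, 130, 0], [85, -25, 35, 130, 0], [85, -55, 77, 130, 0]]

```text
time: 17.48
tool_pos: [0.5549, 0.1167, 0.1657]
tool_rot: [0.001, 0.223, 0.975, 0.0]
contact_force: [0.9, 0.0, -1.2]
gripper_width: 0.998
```

>>> servo_tool:
  deltas:
    - [[85, -30, 43, 0, 0], [85, -65, 90, 0, 0], [85, -91, 126, 0, 0], [85, -91, 126, 0, 0], [85, -91, 126, -40, 0]]

```text
time: 18.1
tool_pos: [0.4668, 0.2434, 0.128]
tool_rot: [0.004, 0.222, 0.975, 0.002]
contact_force: [0.4, -0.7, -0.1]
gripper_width: 1.0
```

```bash
python3 - <<'E'
from h import *
a=snap('side','s10.png')
cv2.imwrite('pics/c10.png',cv2.resize(a[170:330,200:400,::-1].copy(),(750,600)))
E
```

```text
(no output)
```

View pics/c10.png

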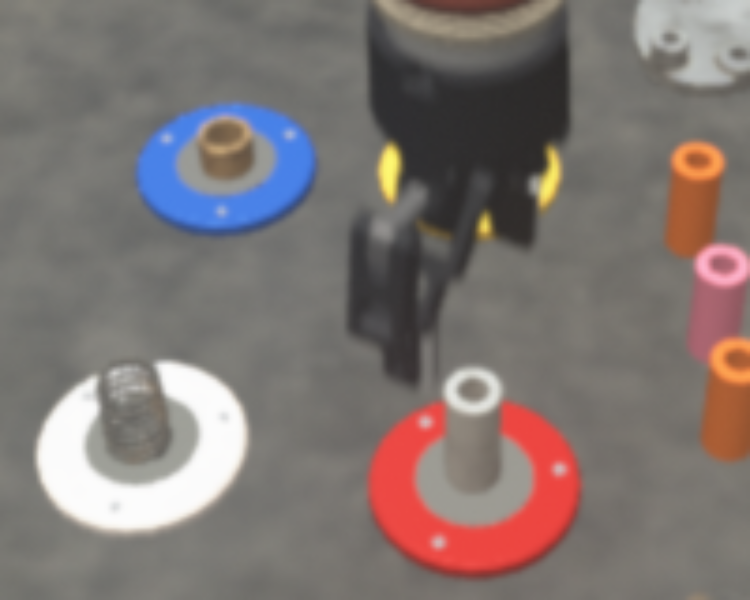

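Bush is upright on the blue disc. Grasping the pin.

>>> servo_tool:
  deltas:
    - [[85, 0, 0, 0, 0], [85, 0, 0, -30, 0], [85, 0, 0, -60, 0], [85, 0, 0, -74, 0], [85, 0, 0, -74, 0]]

```text
time: 18.77
tool_pos: [0.4638, 0.242, 0.0504]
tool_rot: [-0.0, 0.222, 0.975, -0.0]
contact_force: [0.2, 0.0, -0.0]
gripper_width: 0.995
```

>>> servo_tool:
  deltas:
    - [[45, 0, 0, 0, 0], [30, 0, 0, 0, 0], [10, 0, 0, 0, 0], [10, 0, 0, 0, 0], [10, 0, 0, 0, 0]]

```text
time: 19.4
tool_pos: [0.4642, 0.2427, 0.0512]
tool_rot: [0.001, 0.222, 0.975, 0.0]
contact_force: [-0.4, 0.2, 4.3]
gripper_width: 0.288
```

>>> servo_tool:
  deltas:
    - [[10, 0, 0, 0, 0], [10, 0, 0, 20, 0], [10, 0, 0, 60, 0], [10, 0, 0, 100, 0], [10, 0, 0, 100, 0]]

```text
time: 20.02
tool_pos: [0.4656, 0.243, 0.1536]
tool_rot: [0.003, 0.222, 0.975, 0.002]
contact_force: [1.1, -0.4, -1.3]
gripper_width: 0.289
```

```bash
python3 - <<'E'
from h import *
a=snap('side','s11.png')
cv2.imwrite('pics/c11.png',cv2.resize(a[150:330,200:425,::-1].copy(),(750,600)))
E
```

```text
(no output)
```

View pics/c11.png

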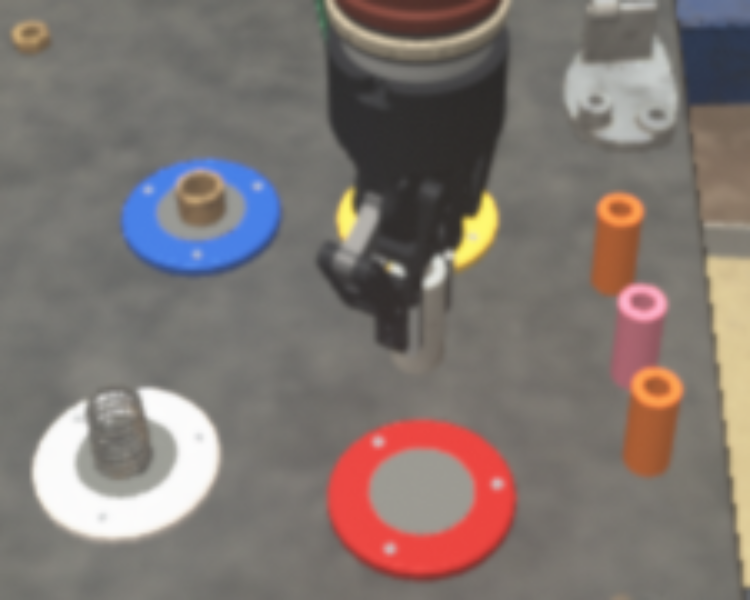

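>>> servo_tool:
  deltas:
    - [[10, 2, -40, 0, 0], [10, 5, -90, 0, 0], [10, 8, -140, 0, 0], [10, 10, -185, 0, 0], [10, 12, -205, 0, 0]]

```text
time: 20.7
tool_pos: [0.4738, 0.0354, 0.1473]
tool_rot: [-0.002, 0.223, 0.975, -0.001]
contact_force: [0.5, 0.4, -0.3]
gripper_width: 0.288
```

>>> servo_tool:
  deltas:
    - [[10, 0, 0, 0, 0], [10, 0, 0, -30, 0], [10, 0, 0, -60, 0], [10, 0, 0, -85, 0], [10, 0, 0, -92, 0]]

```text
time: 21.32
tool_pos: [0.4729, 0.0384, 0.055]
tool_rot: [-0.003, 0.221, 0.975, -0.0]
contact_force: [0.3, -0.6, -0.9]
gripper_width: 0.289
```

>>> servo_tool:
  deltas:
    - [[10, 0, 0, -4, 0], [10, 0, 0, -7, 0], [10, 0, 0, -7, 0]]

```text
time: 21.7
tool_pos: [0.4761, 0.0374, 0.0519]
tool_rot: [0.001, 0.222, 0.975, 0.0]
contact_force: [0.1, 0.6, -0.7]
gripper_width: 0.29
```

```bash
python3 - <<'E'
from h import *
a=snap('side','s12.png')
cv2.imwrite('pics/c12.png',cv2.resize(a[150:330,200:425,::-1].copy(),(750,600)))
E
```

```text
(no output)
```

View pics/c12.png

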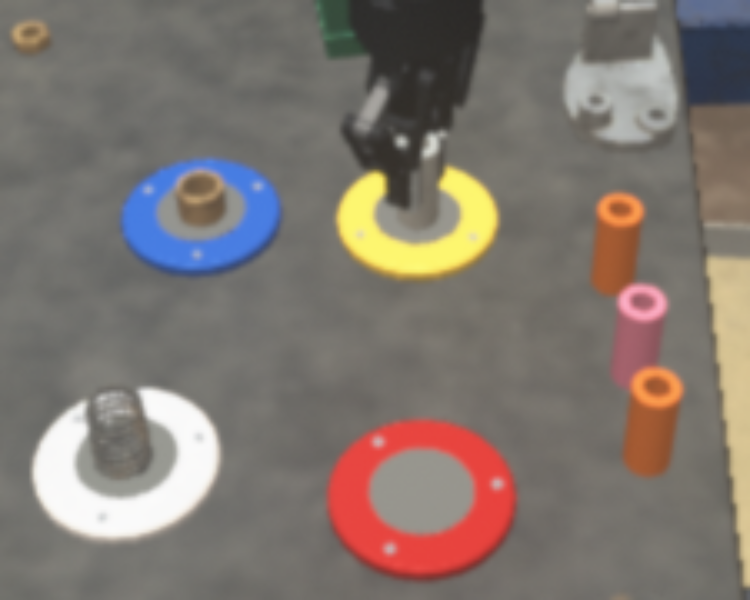

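>>> servo_tool:
  deltas:
    - [[10, 0, 0, -1, 0], [30, 0, 0, -1, 0], [60, 0, 0, -1, 0], [85, 0, 0, -1, 0], [85, 0, 0, -1, 0]]

```text
time: 22.38
tool_pos: [0.4756, 0.0373, 0.0503]
tool_rot: [-0.0, 0.222, 0.975, -0.0]
contact_force: [0.1, -0.1, -0.1]
gripper_width: 0.959
```

>>> servo_tool:
  deltas:
    - [[85, 0, 0, 30, 0], [85, 0, 0, 80, 0], [85, 0, 0, 110, 0], [85, 25, 35, 110, 0], [85, 55, 77, 110, 0]]

```text
time: 23.0
tool_pos: [0.5317, 0.1148, 0.1614]
tool_rot: [0.001, 0.223, 0.975, 0.0]
contact_force: [0.1, -0.7, 0.5]
gripper_width: 0.996
```

>>> servo_tool:
  deltas:
    - [[85, 30, 40, 0, 0], [85, 65, 87, 0, 0], [85, 91, 120, 0, 0], [85, 91, 120, 0, 0], [85, 91, 120, -40, 0]]

```text
time: 23.62
tool_pos: [0.6243, 0.235, 0.1241]
tool_rot: [0.004, 0.222, 0.975, 0.002]
contact_force: [1.1, -0.3, -0.5]
gripper_width: 0.993
```

>>> servo_tool:
  deltas:
    - [[85, 0, 0, 0, 0], [85, 0, 0, -30, 0], [85, 0, 0, -60, 0], [85, 0, 0, -76, 0], [85, 0, 0, -76, 0]]

```text
time: 24.25
tool_pos: [0.6209, 0.2338, 0.0438]
tool_rot: [-0.001, 0.222, 0.975, -0.0]
contact_force: [0.3, -0.4, -0.5]
gripper_width: 0.993
```

```bash
python3 - <<'E'
from h import *
a=snap('side','s13.png')
cv2.imwrite('pics/c13.png',cv2.resize(a[150:330,200:425,::-1].copy(),(750,600)))
E
```

```text
(no output)
```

View pics/c13.png

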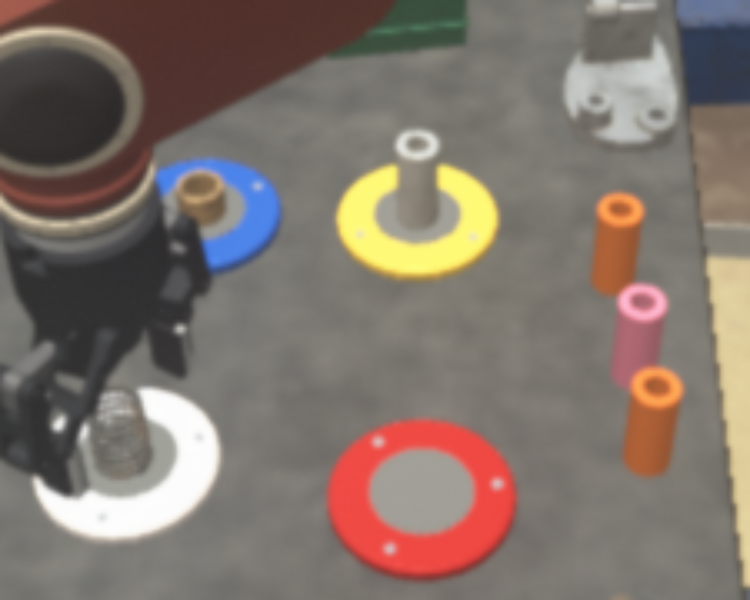

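Pin is upright on yellow. Gripping the spring for red.

>>> servo_tool:
  deltas:
    - [[50, 0, 0, 0, 0], [35, 0, 0, 0, 0], [15, 0, 0, 0, 0], [15, 0, 0, 0, 0], [15, 0, 0, 0, 0]]

```text
time: 24.92
tool_pos: [0.6223, 0.2346, 0.0453]
tool_rot: [0.001, 0.222, 0.975, 0.0]
contact_force: [0.1, -0.4, 5.0]
gripper_width: 0.346
```

>>> servo_tool:
  deltas:
    - [[15, 0, 0, 0, 0], [15, 0, 0, 20, 0], [15, 0, 0, 60, 0], [15, 0, 0, 100, 0], [15, 0, 0, 100, 0]]

```text
time: 25.55
tool_pos: [0.6241, 0.235, 0.1499]
tool_rot: [0.004, 0.222, 0.975, 0.002]
contact_force: [-0.1, 0.0, -0.1]
gripper_width: 0.344
```

>>> servo_tool:
  deltas:
    - [[15, -40, 3, 0, 0], [15, -90, 7, 0, 0], [15, -135, 10, 0, 0], [15, -159, 12, 0, 0], [15, -159, 12, 0, 0]]

```text
time: 26.18
tool_pos: [0.4605, 0.2462, 0.1429]
tool_rot: [-0.001, 0.221, 0.975, -0.001]
contact_force: [-0.4, -0.4, -0.7]
gripper_width: 0.343
```

>>> servo_tool:
  deltas:
    - [[15, 0, 0, -30, 0], [15, 0, 0, -60, 0], [15, 0, 0, -85, 0], [15, 0, 0, -95, 0], [15, 0, 0, -99, 0]]

```text
time: 26.8
tool_pos: [0.4626, 0.2459, 0.0452]
tool_rot: [-0.001, 0.222, 0.975, -0.001]
contact_force: [-7.8, -3.9, 15.1]
gripper_width: 0.344
```

```bash
python3 - <<'E'
from h import *
a=snap('side','s14.png')
cv2.imwrite('pics/c14.png',cv2.resize(a[150:330,200:425,::-1].copy(),(750,600)))
E
```

```text
(no output)
```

View pics/c14.png

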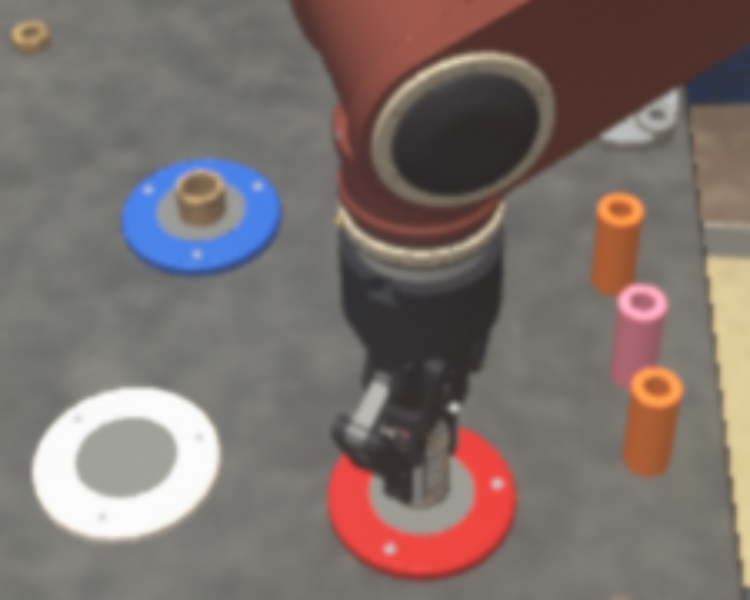

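>>> servo_tool:
  deltas:
    - [[15, 0, 0, 0, 0], [15, 0, 0, 0, 0], [30, 0, 0, 0, 0], [60, 0, 0, 0, 0], [85, 0, 0, 0, 0]]

```text
time: 27.48
tool_pos: [0.4627, 0.2464, 0.0455]
tool_rot: [0.0, 0.222, 0.975, 0.0]
contact_force: [-0.1, 0.1, 0.1]
gripper_width: 0.765
```

>>> servo_tool:
  deltas:
    - [[85, 0, 0, 0, 0], [85, 0, 0, 30, 0], [85, 0, 0, 80, 0], [85, 0, 0, 130, 0], [85, 0, 0, 180, 0]]

```text
time: 28.1
tool_pos: [0.4624, 0.2463, 0.2269]
tool_rot: [0.0, 0.222, 0.975, 0.0]
contact_force: [1.1, 0.5, -0.3]
gripper_width: 0.991
```

>>> servo_tool:
  deltas:
    - [[85, -20, 40, 20, 0], [85, -50, 90, 20, 0], [85, -80, 140, 20, 0], [85, -120, 190, 20, 0], [85, -150, 240, 20, 0]]

```text
time: 28.72
tool_pos: [0.3111, 0.4877, 0.2455]
tool_rot: [0.0, 0.222, 0.975, 0.0]
contact_force: [1.0, -0.6, 0.4]
gripper_width: 0.996
```

>>> servo_tool:
  deltas:
    - [[85, -20, 40, 0, 0], [85, -40, 80, 0, 0], [85, -40, 80, 0, 0], [85, -40, 80, 0, 0], [85, -40, 80, 0, 0]]

```text
time: 29.35
tool_pos: [0.2733, 0.5654, 0.2453]
tool_rot: [0.0, 0.223, 0.975, -0.0]
contact_force: [1.3, 0.5, 0.2]
gripper_width: 0.995
```

```bash
python3 - <<'E'
from h import *
a=snap('side','s15.png');b=snap('top','t15.png')
A=cv2.resize(a[90:330,200:420,::-1].copy(),None,fx=2.45,fy=2.45,interpolation=cv2.INTER_CUBIC)
cv2.imwrite('pics/s15c.png',A)
cv2.imwrite('pics/t15c.png',cv2.resize(b[135:290,190:420,::-1].copy(),None,fx=3.4,fy=3.4,interpolation=cv2.INTER_CUBIC))
d=cv2.absdiff(cv2.imread('pics/t0.png'),b[:,:,::-1]).max(2);print('bracket diff',d[245:285,320:380].max())
E
```

```text
bracket diff 14
```

View pics/s15c.png

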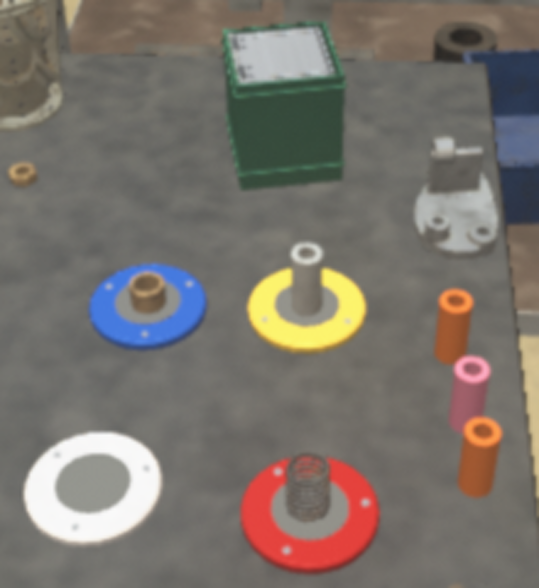

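View pics/t15c.png

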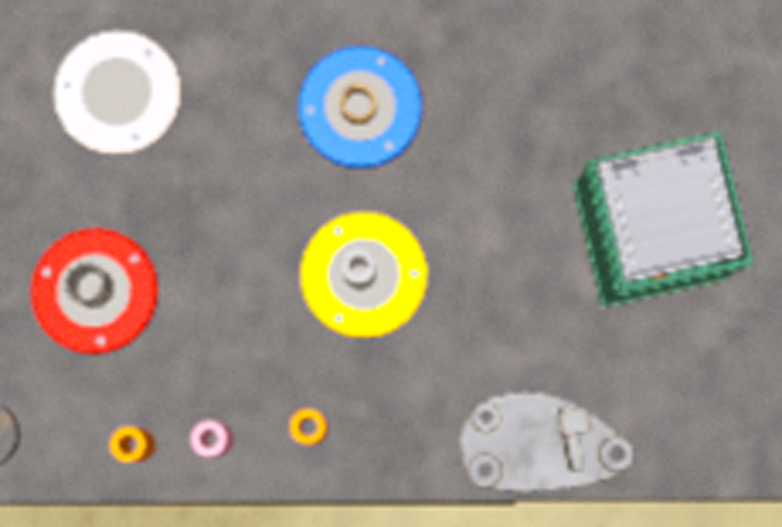

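All parts look right, but there is a brown speck at the bin's near edge (top crop 658,275). Checking whether the bolt is caught there.

```bash
python3 - <<'E'
from h import *
A=[cv2.imread('pics/t0.png'),cv2.imread('pics/t15.png')]
B=[cv2.imread('pics/s0.png'),cv2.imread('pics/s15.png')]
r1=cv2.hconcat([cv2.resize(i[165:230,350:420],(350,325),interpolation=cv2.INTER_NEAREST) for i in A])
r2=cv2.hconcat([cv2.resize(i[92:137,285:348],(350,250),interpolation=cv2.INTER_NEAREST) for i in B])
cv2.imwrite('pics/bin.png',cv2.vconcat([r1,r2]))
for I,b in((A,(165,230,350,420)),(B,(92,137,285,348))):
  d=cv2.absdiff(*I).max(2)[b[0]:b[1],b[2]:b[3]];ys,xs=np.where(d>25);print([(x+b[2],y+b[0],d[y,x]) for x,y in zip(xs,ys)])
E
```

```text
[(np.int64(383), np.int64(215), np.uint8(31)), (np.int64(384), np.int64(215), np.uint8(44)), (np.int64(385), np.int64(215), np.uint8(31)), (np.int64(382), np.int64(216), np.uint8(55)), (np.int64(383), np.int64(216), np.uint8(75)), (np.int64(384), np.int64(216), np.uint8(70)), (np.int64(385), np.int64(216), np.uint8(53)), (np.int64(386), np.int64(216), np.uint8(29))]
[]
```

View pics/bin.png

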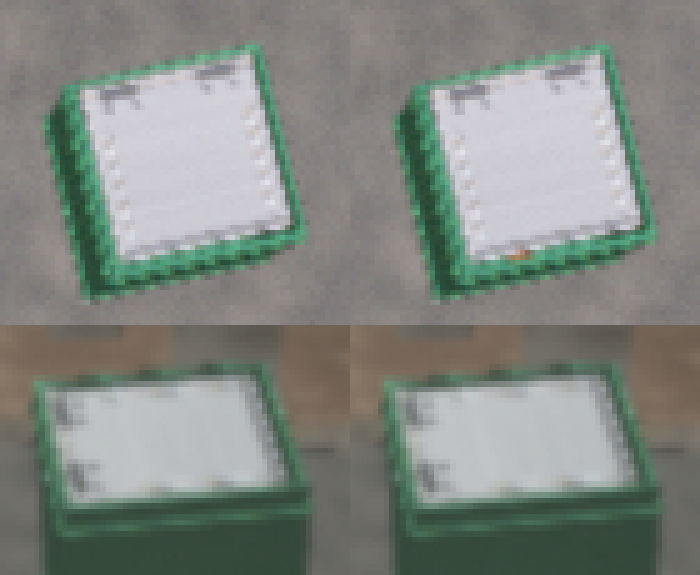

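```bash
python3 -c "
from h import *
print(job_done())"
```

```text
the job is handed in; nothing more can be done
None
```

The job is done and handed in at about 29.5 s of the 109 s allowed. I let the bolt go over the bin's flap, and it dropped through without needing a push. Then I moved the spring to white, the bush to blue, the pin to yellow, and the spring from white to red.

The last pictures from both cameras show:
- **Parts:** all three are upright and well inside the grey discs of their own pads. I judged this by eye and did not measure it.
- **White pad and bracket:** the white pad is empty. The bracket showed only noise-level change from the first picture in the top view.
- **Look-alikes:** the orange and pink ones are still in their row.
- **Robot:** the arm is clear of everything, with the gripper open.

One thing was odd. The top view has a small rust-coloured speck, at about pixel (384,216), along the bin's near edge. The flap looks shut and the side view of it is unchanged from the start. I took the speck to be the bolt lying inside, seen through the gap at the flap's edge, but I did not confirm that any other way.

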